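# Set out the dough cutters in order of size

## Robot

A 6-joint arm with a two-finger parallel gripper is mounted at the origin on the work surface. World frame = base frame: x ahead of the robot, y to its left, z up, the work surface at z = 0. Lengths are in mm, angles in degrees, forces in N, time in s.
With the tool pointing down it reaches from about 275 to 825 mm from the base axis. Payload 4.9 kg.
Tool frame: the origin (TCP) lies at the very end of the fingers, on their centre line; the grasp point (between the pads) lies env.grip_depth behind it (env.grip_depth is the distance from the TCP to the grasp point, in mm); z points along the fingers, y is the line along which they close (so a half turn about z gives the same grasp; the last joint's range is limited). The gripper opens to 85 mm and grips with 20 to 120 N. Pads are 22 mm wide; open, the fingers measure 114 mm over their backs; the gripper's body (76 mm by 85 mm) begins 54 mm behind the grasp point. The pads swing forward as they close: fully open they stand 13 mm farther back than shut.
Start: joints at [-83.549, 18.69, -11.035, 60.275, 0, 82.311], TCP at [134.377, -533.349, 231.281] pointing down, gripper open.
Joint ranges: [-152.03, 152.03], [-55.5, 102.48], [-74.3, 77.21], [-110.64, 120.58], [-84.22, 78.4], [-180, 180]. Speed limits (degrees/s): [147.25, 147.25, 180, 180, 180, 180].

## Interface

Orientations are given as [roll, pitch, yaw] about the fixed x, y, z axes, in that order (R = Rz(yaw) Ry(pitch) Rx(roll)).
In Python, from bench import monitor, imaging, env gives the robot as it stands. The module is installed in compiled form; this text tells all that it offers.
- The arm moves only by the tool play_rows, never from a script. Its argument "increments" is text: rows parted by semicolons, each of 7 numbers parted by spaces: the shift along the tool's x, y, z in m, then the turn, a rotation vector about the tool's x, y, z in rad, then the closure, from -1 (fully open) to 1 (shut), so that 0 is half open. A call has 1 to 12 rows; each row shifts and turns the commanded pose from where the row before left it, along the tool's axes as they then stand; what a row does not reach is not made up. A row lasts 1/8 s, in which the tool goes at most 62.5 mm and 10.7 degrees, less where a joint would pass 70% of its speed; a pose out of reach is approached as far as the arm can. A call with a gripper value outside its range is refused whole. The fingers move at their own pace and stop on an object; "newtons" is the grip in N (left out, the last holds). Time passes only in rows, so rows that do not move let the fingers close. It gives the time, the measured TCP pose, the force, the opening and the grip force at its end, in the units of the state.
- monitor.state(): the state, without advancing time (a new reading comes with each control period).
- imaging.grab_frame(name): name is "scene" or "top" or "wrist"; returns a dict with "img" (480x640x3 uint8, blue, green, red), "mtx" (3x3 intrinsics, pixels), "k1" (the pictures are not rectified: a ray, as slopes to the right and down, at radius r is drawn at 1 + k1 r^2 times it, then the intrinsics apply), "R" (3x3) and "t" (3): a world point X has camera coordinates R X + t; the wrist camera has in their place "tool_from_camera" (4x4, takes a point from camera to tool coordinates, whose origin is the TCP and whose axes are the flange's). Camera axes: x right, y down, z forward; pixel columns grow to the right and rows downward; lengths in mm; the calibration is good to about 2 mm. A picture is of the moment at which its call begins: read the wrist's pose just before it. There is no depth.
- env.job_done(): hands the job in; it is judged then, once.
Trained networks look in the newest picture that a camera, given by its name, has taken for a name from the list of things; names that differ only in an ending like _2 or _b are one class to them, and where a whole thing is asked for, a point or a joint stands for the part that bears it (a point fixed in the world has none). Each returns a list of dicts, best first, with "conf" (0 to 1); they miss things now and then, are a little off and sometimes report something else, mostly with a low value. They report only what shows in the picture. A call takes as long as a camera call.
- imaging.regions_of(camera, target): "pixels" (480x640 bool, what is visible of it) and "extent" ([left, top, width, height] in pixels, round what is visible of it).
The state is a dict: "time": time; "q": joint angles; "joint_velocities": joint speeds; "joint_torque": joint torques, N m; "position": TCP position; "eef_rot": TCP orientation; "wrist_force": force on the tool from outside, world axes, zero at the start; "ft_torque": the same for the moment, N m; "opening": opening from 0.0 (shut) to 1.0 (fully open); "finger_force": force on a finger pad.
Only numpy, scipy, OpenCV 4.12 (cv2) and the standard library are available. Lean on these libraries where they do the work, as an engineer would, in place of code of your own. Each camera call takes 0.05 s, during which the arm holds its last target. There are 200 camera calls.

## Task

Set the four dough cutters out on the brown board, one standing upright and centred on each round mat, in order of size: the largest on the mat next to the kitchen scale, the smallest at the other end of the row. Do not knock any cutter over, and leave the bowl where it is.

Things in the scene. Friction and masses are not known exactly. Their poses are not given: they have to be found in the camera images.
- cutter_small: The small round dough cutter: an upright plain white hard-plastic drum 40 mm in diameter and 40 mm high (open underneath, flat closed top), with a plain upright black cylindrical knob, 24 mm in diameter and 38 mm tall, in the middle of the top (78 mm overall). Loose, 50 to 180 g. Origin at the centre of its underside, z up; it is round, so its yaw means nothing.
- cutter_medium: The medium round dough cutter: an upright plain white hard-plastic drum 53 mm in diameter and 40 mm high (open underneath, flat closed top), with a plain upright black cylindrical knob, 24 mm in diameter and 38 mm tall, in the middle of the top (78 mm overall). Loose, 50 to 180 g. Origin at the centre of its underside, z up; it is round, so its yaw means nothing.
- cutter_large: The large round dough cutter: an upright plain white hard-plastic drum 66 mm in diameter and 40 mm high (open underneath, flat closed top), with a plain upright black cylindrical knob, 24 mm in diameter and 38 mm tall, in the middle of the top (78 mm overall). Loose, 50 to 180 g. Origin at the centre of its underside, z up; it is round, so its yaw means nothing.
- cutter_extra_large: The extra-large round dough cutter: an upright plain white hard-plastic drum 79 mm in diameter and 40 mm high (open underneath, flat closed top), with a plain upright black cylindrical knob, 24 mm in diameter and 38 mm tall, in the middle of the top (78 mm overall). Loose, 50 to 180 g. Origin at the centre of its underside, z up; it is round, so its yaw means nothing.
- mat_a: One of the four identical dark grey round mats, 84 mm in diameter and 3 mm thick, lying in a straight row 105 mm apart, centre to centre, on the long brown board (440 by 115 by 15 mm). Fixed. Origin at the centre of its underside, 15 mm above the table; its top is 18 mm above the table. The letters of the four mats say nothing about their order in the row: that changes at every start.
- mat_b: One of the four identical dark grey round mats, 84 mm in diameter and 3 mm thick, lying in a straight row 105 mm apart, centre to centre, on the long brown board (440 by 115 by 15 mm). Fixed. Origin at the centre of its underside, 15 mm above the table; its top is 18 mm above the table. The letters of the four mats say nothing about their order in the row: that changes at every start.
- mat_c: One of the four identical dark grey round mats, 84 mm in diameter and 3 mm thick, lying in a straight row 105 mm apart, centre to centre, on the long brown board (440 by 115 by 15 mm). Fixed. Origin at the centre of its underside, 15 mm above the table; its top is 18 mm above the table. The letters of the four mats say nothing about their order in the row: that changes at every start.
- mat_d: One of the four identical dark grey round mats, 84 mm in diameter and 3 mm thick, lying in a straight row 105 mm apart, centre to centre, on the long brown board (440 by 115 by 15 mm). Fixed. Origin at the centre of its underside, 15 mm above the table; its top is 18 mm above the table. The letters of the four mats say nothing about their order in the row: that changes at every start.
- scale: Black kitchen scale with a square silver plate and a small pale display, 110 by 110 by 36 mm, fixed on the table in line with the row of mats, just beyond one end of the board (its centre is about 128 mm from the centre of the nearest mat); which end changes at every start. An empty square steel pan, 110 by 110 by 65 mm, stands fixed at the other end. Origin at the centre of its underside; y axis along the row.
- bowl: Empty steel bowl, 140 mm across the rim and 60 mm high, loose on the table to the robot's right of the cutters; not part of the job. Origin at the centre of its underside, z up.

How it is judged (in metres and radians):
At the end, for the whole second after the job is handed in: Every cutter stands upright (within 0.08 rad), released and at rest on a mat, its centre within 12 mm of the mat's centre; counted from the scale the order is extra-large, large, medium, small; the bowl is within 30 mm of where it began ((horizontal distance between cutter_extra_large and mat_a below 0.012 m or horizontal distance between cutter_extra_large and mat_b below 0.012 m or horizontal distance between cutter_extra_large and mat_c below 0.012 m or horizontal distance between cutter_extra_large and mat_d below 0.012 m) and horizontal distance between cutter_extra_large and scale between 0.0975 and 0.1575 m and height (world z) of cutter_extra_large between 0.014 and 0.022 m and angle between each of cutter_extra_large, cutter_large, cutter_medium, cutter_small's own z axis and vertical below 0.08 rad and linear speed of each of cutter_extra_large, cutter_large, cutter_medium, cutter_small below 0.02 m/s and angular speed of each of cutter_extra_large, cutter_large, cutter_medium, cutter_small below 0.2 rad/s and (horizontal distance between cutter_large and mat_a below 0.012 m or horizontal distance between cutter_large and mat_b below 0.012 m or horizontal distance between cutter_large and mat_c below 0.012 m or horizontal distance between cutter_large and mat_d below 0.012 m) and horizontal distance between cutter_large and scale between 0.2025 and 0.2625 m and height (world z) of cutter_large between 0.014 and 0.022 m and (horizontal distance between cutter_medium and mat_a below 0.012 m or horizontal distance between cutter_medium and mat_b below 0.012 m or horizontal distance between cutter_medium and mat_c below 0.012 m or horizontal distance between cutter_medium and mat_d below 0.012 m) and horizontal distance between cutter_medium and scale between 0.3075 and 0.3675 m and height (world z) of cutter_medium between 0.014 and 0.022 m and (horizontal distance between cutter_small and mat_a below 0.012 m or horizontal distance between cutter_small and mat_b below 0.012 m or horizontal distance between cutter_small and mat_c below 0.012 m or horizontal distance between cutter_small and mat_d below 0.012 m) and horizontal distance between cutter_small and scale between 0.4125 and 0.4725 m and height (world z) of cutter_small between 0.014 and 0.022 m and distance of bowl from where it was at the start of the episode below 0.03 m); the robot touches nothing.
It fails at once if a cutter is knocked over (angle between any of cutter_small, cutter_medium, cutter_large, cutter_extra_large's own z axis and vertical above 0.6 rad).
It fails at once if the bowl is moved (distance of bowl from where it was at the start of the episode above 0.03 m).
It also fails if it takes over 106 s, if anything falls off the work surface, if the arm or the gripper's body presses on something with over 40 N, if the wrist force passes 120 N, or if a joint passes its speed limit or range.

## Working session

There is one attempt and no reset: what is moved stays moved. The work goes in short steps, Python scripts to look and compute and a tool call to move; the robot and the scene stay as the last step left them, time stands still between calls to the robot, and variables do not carry over. Pictures are saved under pics/ and viewed, at most 14 in all, crops included, and the job is handed in when it is done.

Besides the shell and the picture viewer there is one more tool, called after ">>>" in YAML: its name, and indented under it one key for each argument. play_rows: Moves the arm, as the interface text tells. Its arguments: {"type":"object","properties":{"increments":{"type":"string"},"newtons":{"type":"number"}},"required":["increments"]}

```bash
mkdir -p pics
python3 - <<'E'
from bench import monitor, imaging, env
import cv2
s=monitor.state();print({k:s[k] for k in('time','position','eef_rot','opening')},env.grip_depth)
for c in('scene','top'):
    f=imaging.grab_frame(c);cv2.imwrite(f'pics/{c}1.png',f['img']);print(c,f['mtx'],f['k1'],f['R'],f['t'])
    for n in('cutter_small','cutter_medium','cutter_large','cutter_extra_large','mat_a','scale','bowl'):
        print(n,[(round(r['conf'],2),r['extent']) for r in imaging.regions_of(c,n)][:5])
E
```

```text
{'time': 0.0, 'position': array([ 134.3119129 , -532.74474061,  230.48579209]), 'eef_rot': array([-1.79901291e+02, -1.32106940e-02,  1.41389788e+01]), 'opening': 0.9992810025524471} 18.700000000000003
scene [[587.23161518   0.         320.50702824]
 [  0.         587.23161518 239.55180281]
 [  0.           0.           1.        ]] 0.0567093636322301 [[ 0.31335707  0.94945288  0.01861648]
 [ 0.73632461 -0.2305431  -0.63614145]
 [-0.59969444  0.21304719 -0.77134783]] [ -89.92960814 -377.11062377 1772.16644601]
cutter_small [(0.88, [434.0, 184.6, 21.0, 29.6])]
cutter_medium [(0.65, [301.4, 200.5, 24.4, 30.2])]
cutter_large [(0.86, [365.4, 184.8, 19.6, 31.2])]
cutter_extra_large [(0.85, [238.3, 220.1, 32.4, 38.8])]
mat_a [(0.95, [371.8, 257.1, 36.4, 26.7]), (0.79, [413.5, 245.5, 35.2, 24.4]), (0.75, [290.2, 282.8, 37.5, 28.8])]
scale [(0.79, [448.1, 222.2, 61.0, 43.6])]
bowl [(0.82, [123.3, 206.7, 59.7, 53.4])]
top [[572.01932803   0.         324.16233783]
 [  0.         572.01932803 237.27134719]
 [  0.           0.           1.        ]] -0.10766586149165691 [[ 0.01921948 -0.99981358  0.00184943]
 [-0.982086   -0.01922544 -0.18744994]
 [ 0.18745055  0.00178639 -0.98227242]] [-115.33504453  528.60363141 1106.88362582]
cutter_small [(0.62, [126.9, 249.9, 28.7, 21.1])]
cutter_medium [(0.81, [294.3, 273.4, 24.8, 28.9]), (0.69, [231.2, 168.2, 38.6, 40.3])]
cutter_large [(0.75, [204.3, 271.6, 33.2, 30.6])]
cutter_extra_large [(0.6, [362.4, 260.9, 39.2, 37.5])]
mat_a [(0.77, [230.5, 169.6, 40.0, 37.6]), (0.73, [282.1, 163.7, 34.4, 40.2]), (0.66, [180.3, 171.7, 39.1, 35.0])]
scale [(0.6, [115.1, 163.4, 54.0, 56.2]), (0.27, [203.0, 270.8, 35.8, 32.8])]
bowl [(0.65, [466.7, 276.5, 68.4, 68.5]), (0.6, [363.8, 260.1, 40.5, 39.2]), (0.4, [231.7, 170.8, 36.5, 36.8])]
```

View pics/top1.png

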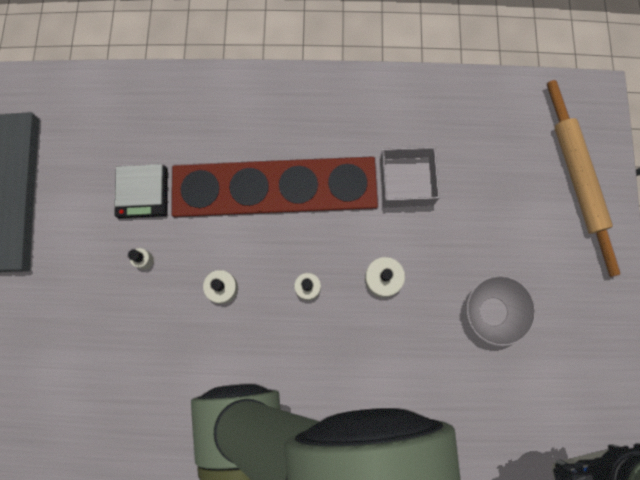

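View pics/scene1.png

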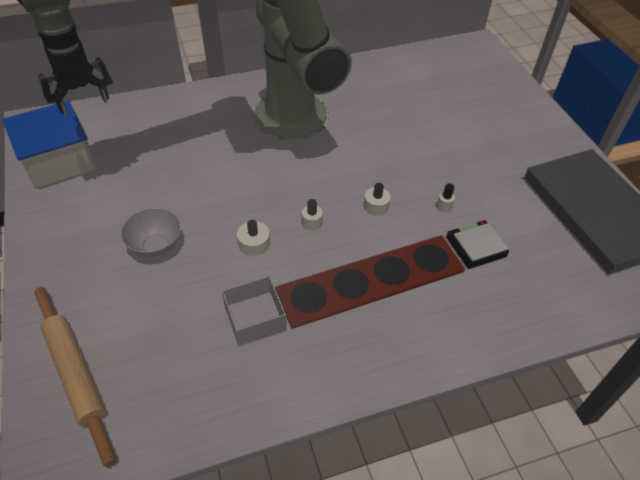

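The top view shows, left (+y) to right, the scale at (141,190), mats at (200,189), (249,187), (298,185) and (348,183), then the pan. The cutters are small (140,258), large (220,287), medium (307,286) and extra-large (385,277). Next I'll measure them metrically from both cameras.

```bash
cat > h.py <<'E'
from bench import monitor, imaging, env
import numpy as np, cv2
from scipy.optimize import least_squares
def proj(f,X):
    c=np.asarray(X)@f['R'].T+f['t'];s=c[:,:2]/c[:,2:];r2=(s**2).sum(1,keepdims=True)
    s=s*(1+f['k1']*r2);return s@f['mtx'][:2,:2].T+f['mtx'][:2,2]
A=np.linspace(0,2*np.pi,60)
def ring(x,y,z,r): return np.c_[x+r*np.cos(A),y+r*np.sin(A),0*A+z]
def ctr(P): P=np.asarray(P,np.float32);return (P.min(0)+P.max(0))/2
def drum(f,x,y,r,z0=0): return proj(f,np.r_[ring(x,y,z0,r),ring(x,y,z0+40,r)])
def bbox(P): return np.r_[P.min(0),P.max(0)]
def inv(f,px,z):
    return least_squares(lambda v:proj(f,[[v[0],v[1],z]])[0]-px,[450,0]).x
def blob(mask,near,rad):
    n,l,s,c=cv2.connectedComponentsWithStats(mask.astype(np.uint8))
    d=np.linalg.norm(c-near,axis=1)+1e6*(s[:,4]<25);d[0]=1e9;i=d.argmin()
    return (s[i],c[i]) if d[i]<rad else (None,None)
RAD=dict(small=20,medium=26.5,large=33,extra_large=39.5)
def meas_drum(f,near,r,z0=0):
    g=f['img'].astype(int);m=(g.min(2)>150)&(g[...,2]-g[...,0]>5)
    s,c=blob(m,near,20)
    if s is None: return None
    b=np.r_[s[0],s[1],s[0]+s[2]-1,s[1]+s[3]-1]
    q=least_squares(lambda v:bbox(drum(f,v[0],v[1],r,z0))-b,inv(f,c,z0+30))
    return q.x.round(1),q.fun.round(1)
def meas_mat(f,near,thr=75):
    g=f['img'].astype(int);m=(g.max(2)<thr)
    s,c=blob(m,near,12)
    if s is None: return None
    return inv(f,c,18).round(1),s[2:]
E
python3 - <<'E'
from h import *
C={'top':dict(small=(141,258),large=(220,287),medium=(307,286),extra_large=(385,277)),'scene':dict(small=(446,203),large=(377,200),medium=(312,217),extra_large=(253,238))}
M={'top':[(200,189),(249,187),(298,185),(348,183)],'scene':[(431,258),(391,270),(351,283),(308,297)]}
for c in C:
    f=imaging.grab_frame(c);print(c,[f['img'][int(p[1]),int(p[0])].tolist() for p in list(M[c])+[(C[c]['large'][0]-10,C[c]['large'][1])]])
    for n,p in C[c].items(): print(n,meas_drum(f,p,RAD[n]))
    for p in M[c]: print(meas_mat(f,p))
E
```

```text
top [[57, 56, 53], [60, 56, 56], [60, 57, 56], [62, 58, 55], [146, 156, 158]]
small (array([490. , 273.6]), array([-7.3, -3.5,  7.4,  3.5]))
large (array([431.1, 109.2]), array([-2.2, -1.5,  2.2,  1.5]))
medium (array([435. , -72.3]), array([-0.2, -1.4,  0.2,  1.4]))
extra_large (array([ 458.6, -231.8]), array([-1.7, -0.8,  1.7,  0.8]))
(array([636.9, 162. ]), array([  38,   38, 1140], dtype=int32))
(array([643.6,  57.7]), array([  39,   38, 1142], dtype=int32))
(array([650.3, -47. ]), array([  39,   37, 1131], dtype=int32))
(array([ 656.8, -151.8]), array([  39,   37, 1130], dtype=int32))
scene [[38, 37, 36], [42, 40, 41], [46, 45, 46], [49, 48, 50], [135, 146, 152]]
small None
large None
medium None
extra_large None
(array([637.3, 162.3]), array([ 37,  28, 803], dtype=int32))
(array([643.6,  57.8]), array([ 36,  29, 837], dtype=int32))
(array([650.1, -47. ]), array([ 36,  31, 881], dtype=int32))
(array([ 656.8, -151.9]), array([ 37,  31, 926], dtype=int32))
```

>>> play_rows:
  increments: "0 0 0 0 0 -0.1655 -1;0 0 0 0 0 -0.1655 -1;0 0 0 0 0 -0.1655 -1;0 0 0 0 0 -0.1655 -1;0 0 0 0 0 -0.1655 -1;0 0 0 0 0 -0.1655 -1;0 0 0 0 0 -0.1655 -1;0 0 0 0 0 -0.1655 -1;0 0 0 0 0 0 -1"
  newtons: 40

```text
time: 2.02
position: [134.4, -533.4, 231.3]
eef_rot: [-180.0, 0.0, 89.9]
wrist_force: [0.3, 0.1, -0.0]
opening: 1.001
finger_force: 0.0
```

```bash
cat >> h.py <<'E'
def meas(f,near,r,z0=0,thr=55):
    """fit drum+knob silhouette bbox (white or dark vs table) and knob bbox separately"""
    g=f['img'].astype(int);out=[]
    for m,R,a,b in (((g[...,2]-g[...,0]>6)&(g.min(2)>75),r,0,40),(g.max(2)<thr,12,40,78)):
        s,c=blob(m,near,22)
        if s is None: out.append(None);continue
        bb=np.r_[s[0]-.5,s[1]-.5,s[0]+s[2]-.5,s[1]+s[3]-.5]
        mod=lambda v:bbox(proj(f,np.r_[ring(v[0],v[1],z0+a,R),ring(v[0],v[1],z0+b,R)]))
        q=least_squares(lambda v:mod(v)-bb,inv(f,c,z0+(a+b)/2));out.append((q.x.round(1).tolist(),q.fun.round(1).tolist()))
    return out
E
python3 - <<'E'
from h import *
C={'top':dict(small=(141,258),large=(220,287),medium=(307,286),extra_large=(385,277)),'scene':dict(small=(446,203),large=(377,200),medium=(312,217),extra_large=(253,238))}
for c in C:
    f=imaging.grab_frame(c)
    print(c,f['img'][300,250].tolist())
    for n,p in C[c].items(): print(n,meas(f,p,RAD[n]))
E
```

```text
top [138, 137, 143]
small [([484.7, 275.5], [0.1, 0.6, -0.1, -0.6]), ([483.9, 274.5], [-1.8, -1.3, 1.8, 1.4])]
large [([431.2, 107.2], [0.3, 1.0, -0.3, -1.0]), ([428.3, 104.3], [-1.7, -1.5, 1.8, 1.6])]
medium [([435.0, -72.3], [1.3, 0.1, -1.3, -0.1]), ([432.1, -72.3], [-1.3, -1.5, 1.4, 1.6])]
extra_large [([457.5, -231.9], [0.8, 0.2, -0.8, -0.2]), ([454.9, -229.0], [-1.6, -1.7, 1.5, 1.7])]
scene [116, 115, 123]
small [None, ([481.9, 275.4], [-0.7, -1.2, 0.7, 1.1])]
large [None, ([425.6, 106.9], [-0.9, -1.2, 0.9, 1.1])]
medium [None, ([429.6, -71.9], [-0.9, -1.8, 0.9, 1.8])]
extra_large [None, ([452.9, -227.1], [-1.6, -2.0, 1.6, 1.9])]
```

>>> play_rows:
  increments: "0.038 0.0402 0 0 0 0 -1;0.038 0.0402 0 0 0 0 -1;0.038 0.0402 0 0 0 0 -1;0.038 0.0402 0 0 0 0 -1;0.038 0.0402 0 0 0 0 -1;0.038 0.0402 0 0 0 0 -1;0.038 0.0402 0 0 0 0 -1;0.038 0.0402 0 0 0 0 -1;0 0 0.04 0 0 0 -1;0 0 0.04 0 0 0 -1;0 0 0 0 0 0 -1"

```text
time: 3.5
position: [454.0, -227.7, 148.9]
eef_rot: [-179.7, -0.2, 89.9]
wrist_force: [0.8, -0.5, 0.2]
opening: 1.001
finger_force: 0.0
```

Run:
```python
from h import *
print(monitor.state()['position'])
f=imaging.grab_frame('wrist');cv2.imwrite('pics/w1.png',f['img']);print(f['mtx'],f['k1'],f['tool_from_camera'])
```

```text
[ 453.96178276 -227.65266442  148.88774848]
[[378.55999259   0.         318.6829498 ]
 [  0.         378.55999259 246.96576477]
 [  0.           0.           1.        ]] -0.06855742659694129 [[ 7.55595850e-04 -9.51152929e-01 -3.08719183e-01  7.88648955e+01]
 [ 9.99999691e-01  6.51617093e-04  4.39908230e-04  7.16336049e-02]
 [-2.17253305e-04 -3.08719420e-01  9.51153128e-01 -1.42521374e+02]
 [ 0.00000000e+00  0.00000000e+00  0.00000000e+00  1.00000000e+00]]
```

View pics/w1.png

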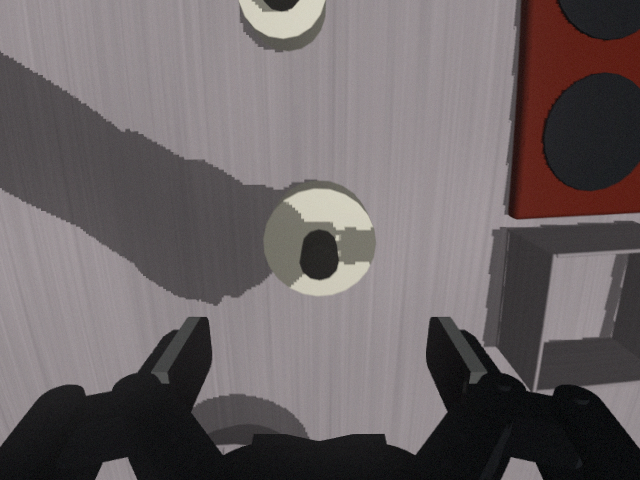

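The wrist view shows the extra-large cutter between the fingers: knob at (319,255), drum at (320,240). I'll fit it with the same code.

```bash
cat >> h.py <<'E'
from scipy.spatial.transform import Rotation as Ro
def wrist():
    s=monitor.state();f=imaging.grab_frame('wrist');T=np.eye(4)
    T[:3,:3]=Ro.from_euler('xyz',s['eef_rot'],degrees=True).as_matrix();T[:3,3]=s['position']
    W=np.linalg.inv(T@f['tool_from_camera']);f['R']=W[:3,:3];f['t']=W[:3,3];f['pos']=s['position'].round(1);return f
def wm(name,xy,z0=0):
    f=wrist();p=proj(f,[[*xy,z0+59]])[0];print(name,f['pos'],p.round(),meas(f,p,RAD[name],z0,50));return f
E
python3 - <<'E'
from h import *
wm('extra_large',(456,-229.5))
E
```

```text
extra_large [ 455.2 -228.8  150.8] [320. 252.] [([454.0, -228.5], [0.2, 3.6, -0.2, -3.8]), ([453.9, -227.8], [-0.8, -2.8, 0.8, 2.6])]
```

>>> play_rows:
  increments: "0.0014 -0.002 0.035 0 0 0 -1;0 0 0.035 0 0 0 -1;0 0 0.025 0 0 0 -1;0 0 0.011 0 0 0 -1;0 0 0 0 0 0 -1;0 0 0 0 0 0 1;0 0 0 0 0 0 1;0 0 0 0 0 0 1;0 0 0 0 0 0 1;0 0 0 0 0 0 1;0 0 0 0 0 0 1"
  newtons: 40

```text
time: 4.97
position: [454.3, -228.2, 45.8]
eef_rot: [180.0, 0.0, 90.0]
wrist_force: [-1.0, 0.9, 5.7]
opening: 0.268
finger_force: 39.1
```

>>> play_rows:
  increments: "0 0 -0.02 0 0 0 1;0 0 -0.045 0 0 0 1;0 0 -0.045 0 0 0 1;0.0433 0.0203 0 0 0 0 1;0.0433 0.0203 0 0 0 0 1;0.0433 0.0203 0 0 0 0 1;0.0433 0.0203 0 0 0 0 1;0.0433 0.0203 0 0 0 0 1;0.0433 0.0203 0 0 0 0 1;0.0433 0.0203 0 0 0 0 1;0.0433 0.0203 0 0 0 0 1;0.0433 0.0203 0 0 0 0 1"

```text
time: 6.48
position: [636.6, 163.2, 154.4]
eef_rot: [-179.9, 0.0, 90.0]
wrist_force: [0.4, -0.4, -0.9]
opening: 0.267
finger_force: 39.6
```

>>> play_rows:
  increments: "0 0 0 0 0 0 1;0 0 0 0 0 0 1;0 0 0 0 0 0 1"

```text
time: 6.85
position: [636.0, 160.6, 155.0]
eef_rot: [-179.9, 0.0, 89.9]
wrist_force: [0.5, 0.5, -1.3]
opening: 0.263
finger_force: 39.6
```

Run:
```python
from h import *
f=wrist();print(f['pos']);cv2.imwrite('pics/w2.png',f['img'])
```

```text
[636.  160.6 155. ]
```

View pics/w2.png

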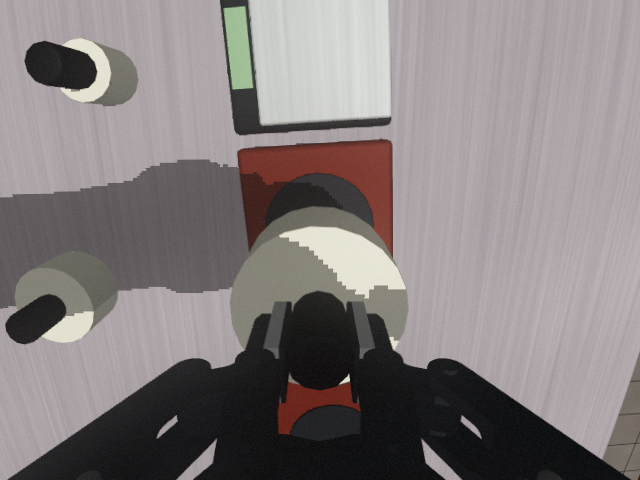

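The extra-large cutter is held upright above mat 1 (dark disc at about (320,200)). I'll lower it and release.

>>> play_rows:
  increments: "0.0015 0.001 0.035 0 0 0 1;0 0 0.035 0 0 0 1;0 0 0.015 0 0 0 1;0 0 0.005 0 0 0 1;0 0 0.001 0 0 0 1;0 0 0 0 0 0 1;0 0 0 0 0 0 1"

```text
time: 7.78
position: [638.4, 163.4, 65.3]
eef_rot: [179.9, -0.0, 90.0]
wrist_force: [-0.6, -0.1, -2.7]
opening: 0.268
finger_force: 39.6
```

>>> play_rows:
  increments: "0 -0.001 0.0013 0 0 0 1;0 0 0 0 0 0 1;0 0 0 0 0 0 -1;0 0 0 0 0 0 -1;0 0 0 0 0 0 -1;0 0 0 0 0 0 -1;0 0 -0.03 0 0 0 -1;0 0 -0.05 0 0 0 -1;0 0 -0.02 0 0 0 -1;0 0 0 0 0 0 -1;0 0 0 0 0 0 -1"

```text
time: 9.15
position: [635.9, 163.1, 161.7]
eef_rot: [-179.9, 0.0, 90.0]
wrist_force: [-0.3, -0.3, -1.0]
opening: 1.003
finger_force: 0.0
```

Run:
```python
from h import *
wm('extra_large',(637,162),18);f=imaging.grab_frame('scene');p=proj(f,[[637,162,77]])[0];print(meas(f,p,39.5,18))
f=imaging.grab_frame('top');p=proj(f,[[637,162,77]])[0];print(meas(f,p,39.5,18))
```

```text
extra_large [635.9 163.1 161.7] [320. 256.] [([637.5, 163.6], [-0.3, 0.2, 0.3, -0.1]), ([637.6, 164.0], [-1.4, -2.3, 1.4, 2.2])]
[None, ([637.3, 162.4], [-1.1, -0.7, 1.1, 0.7])]
[None, ([639.3, 161.6], [-1.9, -1.4, 1.9, 1.4])]
```

>>> play_rows:
  increments: "-0.0143 -0.0524 0 0 0 0 -1;-0.0143 -0.0524 0 0 0 0 -1;-0.0143 -0.0524 0 0 0 0 -1;-0.0143 -0.0524 0 0 0 0 -1;0 0 0 0 0 0 -1;0 0 0.02 0 0 0 -1;0 0 0.02 0 0 0 -1;0 0 0 0 0 0 -1"

```text
time: 10.3
position: [426.7, 106.1, 121.7]
eef_rot: [-179.8, 0.0, 90.0]
wrist_force: [-0.6, 0.3, 0.1]
opening: 1.001
finger_force: 0.0
```

Run:
```python
from h import *
wm('large',(427,105.6))
```

```text
large [426.7 106.1 121.7] [319. 268.] [None, ([427.4, 107.4], [-1.1, -2.7, 1.1, 2.6])]
```

>>> play_rows:
  increments: "0 0 0.035 0 0 0 -1;0 0 0.03 0 0 0 -1;0 0 0.011 0 0 0 -1;0 0 0 0 0 0 -1;0 0 0 0 0 0 1;0 0 0 0 0 0 1;0 0 0 0 0 0 1;0 0 0 0 0 0 1;0 0 0 0 0 0 1;0 0 -0.02 0 0 0 1;0 0 -0.045 0 0 0 1;0 0 -0.045 0 0 0 1"

```text
time: 11.85
position: [426.3, 106.0, 157.7]
eef_rot: [-179.9, 0.0, 90.0]
wrist_force: [1.0, 0.2, -1.5]
opening: 0.269
finger_force: 39.6
```

>>> play_rows:
  increments: "-0.0121 0.0543 0 0 0 0 1;-0.0121 0.0543 0 0 0 0 1;-0.0121 0.0543 0 0 0 0 1;-0.0121 0.0543 0 0 0 0 1;0 0 0 0 0 0 1;0 0 0.035 0 0 0 1;0 0 0.035 0 0 0 1;0 0 0.015 0 0 0 1;0 0 0 0 0 0 1;0 0 0 0 0 0 1"

```text
time: 13.1
position: [645.2, 57.7, 73.5]
eef_rot: [179.9, 0.0, 90.0]
wrist_force: [-0.7, 0.6, -0.5]
opening: 0.265
finger_force: 39.9
```

>>> play_rows:
  increments: "0 0 0.005 0 0 0 1;0 0 0.002 0 0 0 1;0 0 0 0 0 0 1;0 0 0 0 0 0 1;0 0 0 0 0 0 -1;0 0 0 0 0 0 -1;0 0 0 0 0 0 -1;0 0 0 0 0 0 -1;0 0 -0.03 0 0 0 -1;0 0 -0.05 0 0 0 -1;0 0 -0.02 0 0 0 -1;0 0 0 0 0 0 -1"

```text
time: 14.6
position: [645.7, 57.7, 167.0]
eef_rot: [179.8, 0.0, 90.0]
wrist_force: [0.2, -0.0, -0.0]
opening: 0.999
finger_force: 0.0
```

Run:
```python
from h import *
wm('large',(643.6,57.8),18)
```

```text
large [645.7  57.7 167. ] [315. 252.] [([644.1, 58.6], [-0.4, 0.1, 0.4, -0.1]), ([644.2, 59.1], [-1.0, -2.0, 1.0, 1.9])]
```

>>> play_rows:
  increments: "-0.026 -0.0427 0 0 0 0 -1;-0.026 -0.0427 0 0 0 0 -1;-0.026 -0.0427 0 0 0 0 -1;-0.026 -0.0427 0 0 0 0 -1;-0.026 -0.0427 0 0 0 0 -1;0 0 0 0 0 0 -1;0 0 0.02 0 0 0 -1;0 0 0.02 0 0 0 -1;0 0 0 0 0 0 -1"

```text
time: 15.78
position: [429.7, -71.5, 123.1]
eef_rot: [-179.8, -0.1, 90.0]
wrist_force: [0.8, -0.6, -1.4]
opening: 0.997
finger_force: 0.0
```

Run:
```python
from h import *
wm('medium',(430.9,-72.1))
```

```text
medium [429.7 -71.5 123.1] [321. 267.] [None, ([431.4, -70.6], [-0.9, -2.4, 0.9, 2.3])]
```

Commanded z is about 125, so I'll go down 79 to about 46, grip and lift.

>>> play_rows:
  increments: "0 0.001 0.038 0 0 0 -1;0 0 0.03 0 0 0 -1;0 0 0.011 0 0 0 -1;0 0 0 0 0 0 -1;0 0 0 0 0 0 1;0 0 0 0 0 0 1;0 0 0 0 0 0 1;0 0 0 0 0 0 1;0 0 0 0 0 0 1;0 0 -0.02 0 0 0 1;0 0 -0.045 0 0 0 1;0 0 -0.045 0 0 0 1"

```text
time: 17.32
position: [431.0, -72.1, 156.7]
eef_rot: [-179.9, -0.0, 90.0]
wrist_force: [-0.0, -0.9, -0.9]
opening: 0.274
finger_force: 39.4
```

>>> play_rows:
  increments: "0.0063 0.0547 0 0 0 0 1;0.0063 0.0547 0 0 0 0 1;0.0063 0.0547 0 0 0 0 1;0.0063 0.0547 0 0 0 0 1;0 0 0 0 0 0 1;0 0 0.035 0 0 0 1;0 0 0.035 0 0 0 1;0 0 0.015 0 0 0 1;0 0 0.005 0 0 0 1;0 0 0.002 0 0 0 1;0 0 0 0 0 0 1;0 0 0 0 0 0 1"

```text
time: 18.82
position: [651.3, -47.3, 65.0]
eef_rot: [179.9, 0.0, 90.0]
wrist_force: [0.0, 1.0, -1.2]
opening: 0.266
finger_force: 39.8
```

>>> play_rows:
  increments: "0 0 0 0 0 0 -1;0 0 0 0 0 0 -1;0 0 0 0 0 0 -1;0 0 0 0 0 0 -1;0 0 -0.03 0 0 0 -1;0 0 -0.05 0 0 0 -1;0 0 -0.02 0 0 0 -1;0 0 0 0 0 0 -1"

```text
time: 19.82
position: [652.0, -47.4, 166.0]
eef_rot: [179.8, 0.0, 90.0]
wrist_force: [-0.0, 0.7, -0.2]
opening: 0.997
finger_force: 0.0
```

Run:
```python
from h import *
wm('medium',(650.2,-47),18)
```

```text
medium [652.  -47.4 166. ] [315. 252.] [None, ([650.9, -45.4], [-0.6, -2.6, 0.6, 2.5])]
```

>>> play_rows:
  increments: "0.046 -0.024 0 0 0 0 -1;0.046 -0.024 0 0 0 0 -1;0.046 -0.024 0 0 0 0 -1;0.046 -0.024 0 0 0 0 -1;0.046 -0.024 0 0 0 0 -1;0.046 -0.024 0 0 0 0 -1;0.046 -0.024 0 0 0 0 -1;0 0 0 0 0 0 -1;0 0 0.02 0 0 0 -1;0 0 0.02 0 0 0 -1;0 0 0 0 0 0 -1"

```text
time: 21.25
position: [480.9, 273.2, 121.4]
eef_rot: [-179.7, 0.1, 89.9]
wrist_force: [-0.5, -0.7, 0.1]
opening: 1.004
finger_force: 0.0
```

Run:
```python
from h import *
wm('small',(482.9,275))
```

```text
small [480.9 273.2 121.4] [322. 264.] [None, ([482.4, 276.4], [-0.7, -2.7, 0.7, 2.5])]
```

>>> play_rows:
  increments: "0.001 0.0005 0.038 0 0 0 -1;0 0 0.03 0 0 0 -1;0 0 0.010 0 0 0 -1;0 0 0 0 0 0 -1;0 0 0 0 0 0 1;0 0 0 0 0 0 1;0 0 0 0 0 0 1;0 0 0 0 0 0 1;0 0 0 0 0 0 1;0 0 -0.02 0 0 0 1;0 0 -0.045 0 0 0 1;0 0 -0.045 0 0 0 1"

```text
time: 22.8
position: [482.5, 275.6, 156.6]
eef_rot: [-179.9, 0.0, 90.0]
wrist_force: [0.4, 0.6, -0.2]
opening: 0.27
finger_force: 39.2
```

>>> play_rows:
  increments: "0 0 -0.03 0 0 0 1;-0.0475 0.0193 0 0 0 0 1;-0.0475 0.0193 0 0 0 0 1;-0.0475 0.0193 0 0 0 0 1;-0.0475 0.0193 0 0 0 0 1;-0.0475 0.0193 0 0 0 0 1;-0.0475 0.0193 0 0 0 0 1;-0.0475 0.0193 0 0 0 0 1;-0.0475 0.0193 0 0 0 0 1;-0.0475 0.0193 0 0 0 0 1;0 0 0 0 0 0 1;0 0 0.03 0 0 0 1"

```text
time: 24.3
position: [658.3, -152.5, 157.5]
eef_rot: [179.8, 0.1, 89.9]
wrist_force: [-0.1, -0.1, -1.3]
opening: 0.267
finger_force: 39.4
```

>>> play_rows:
  increments: "0 0 0 0 0 0 1;0 0 0.035 0 0 0 1;0 0 0.035 0 0 0 1;0 0 0.014 0 0 0 1;0 0 0 0 0 0 1;0 0 0 0 0 0 1"

```text
time: 25.05
position: [658.0, -151.9, 73.8]
eef_rot: [179.9, 0.0, 90.0]
wrist_force: [-0.2, -0.0, 0.3]
opening: 0.266
finger_force: 39.4
```

>>> play_rows:
  increments: "0 -0.001 0.005 0 0 0 1;0 0 0.003 0 0 0 1;0 0 0 0 0 0 1;0 0 0 0 0 0 1;0 0 0 0 0 0 -1;0 0 0 0 0 0 -1;0 0 0 0 0 0 -1;0 0 0 0 0 0 -1;0 0 -0.03 0 0 0 -1;0 0 -0.05 0 0 0 -1;0 0 -0.04 0 0 0 -1;0 0 0 0 0 0 -1"

```text
time: 26.55
position: [658.3, -152.5, 188.4]
eef_rot: [179.6, 0.1, 90.0]
wrist_force: [0.1, 0.7, -0.7]
opening: 0.995
finger_force: 0.0
```

>>> play_rows:
  increments: "0 -0.05 -0.02 0 0 0 -1;0 -0.05 0 0 0 0 -1;0 -0.05 0 0 0 0 -1;0 -0.05 0 0 0 0 -1;0 0 0 0 0 0 -1;0 0 0 0 0 0 -1"

```text
time: 27.3
position: [456.3, -151.9, 203.9]
eef_rot: [180.0, 0.0, 90.0]
wrist_force: [0.5, -0.4, -0.9]
opening: 0.997
finger_force: 0.0
```

Run:
```python
from h import *
P=dict(extra_large=(637,162.2),large=(643.6,57.8),medium=(650.2,-47),small=(656.8,-151.8))
for c in('scene','top'):
    f=imaging.grab_frame(c)
    if c=='top': cv2.imwrite('pics/top_end.png',f['img'])
    for n,p in P.items(): print(c,n,meas(f,proj(f,[[*p,77]])[0],RAD[n],18)[1])
```

```text
scene extra_large ([636.0, 163.0], [-1.1, -1.2, 1.1, 1.2])
scene large ([643.3, 58.3], [-0.2, -1.3, 0.2, 1.3])
scene medium ([649.3, -45.9], [-0.9, -1.4, 0.9, 1.4])
scene small ([656.0, -152.2], [-0.0, -1.5, 0.0, 1.5])
top extra_large ([638.3, 161.6], [-1.9, -1.8, 1.9, 1.9])
top large ([646.2, 57.0], [-1.6, -1.9, 1.7, 1.9])
top medium ([652.2, -47.1], [-1.3, -1.9, 1.4, 2.0])
top small None
```

View pics/top_end.png

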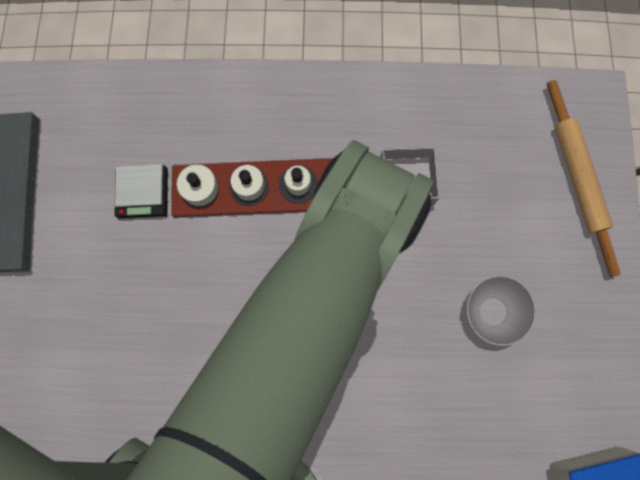

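The top view shows the three largest cutters centred on their mats at (197,185), (248,182) and (298,180). The arm hides the small one, but the scene camera puts it within 1 mm of its mat. The bowl is still at (500,312).

```bash
python3 -c "
from bench import env
print(env.job_done())"
```

```text
the job is handed in; nothing more can be done
None
```

All four cutters are standing on the mats in size order, with the extra-large one next to the scale. By the camera measurements each is within about 3 mm of its mat's centre, the bowl looks unmoved in the top view, and I handed the job in at about 27 s (the hand-in returned no verdict).

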